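Put the screwdrivers back on the rack by size

ROBOT

A 7-joint arm with a two-finger parallel gripper is mounted at the origin on the work surface. World frame = base frame: x ahead of the robot, y to its left, z up, the work surface at z = 0. Lengths are in m, angles in rad, forces in N, time in s.
With the tool pointing down it reaches from about 0.425 to 0.95 m from the base axis. Payload 4.7 kg.
Tool frame: the origin (TCP) lies on the centre line of the jaws, within the pads' length; the fingertips stand robot.nose_length ahead of it and the grasp point (between the pads) lies 8 mm behind it (robot.nose_length is the distance from the TCP to the fingertips, in m); z points along the fingers, y is the line along which they close (so a half turn about z gives the same grasp; the last joint's range is limited). The gripper opens to 85 mm and grips with 20 to 120 N. Pads are 22 mm wide; open, the fingers measure 114 mm over their backs; the gripper's body (76 mm by 85 mm) begins 54 mm behind the grasp point. The pads swing forward as they close: fully open they stand 13 mm farther back than shut.
Start: joints at [-1.362, 0.469, -0.049, 1.532, 0.024, 1.141, -0.082], TCP at [0.159, 0.656, 0.242] pointing down, gripper open.
Joint ranges: [-2.59, 2.59], [-0.33, 1.99], [-1.39, 1.29], [0.1, 2.45], [-1.04, 4.18], [0.21, 1.99], [-2.66, 2.66]. Speed limits (rad/s): [2.57, 2.57, 3.14, 3.14, 3.14, 3.14, 3.14].

INTERFACE

Orientations are given as [roll, pitch, yaw] about the fixed x, y, z axes, in that order (R = Rz(yaw) Ry(pitch) Rx(roll)).
In Python, from plant import robot gives the robot as it stands. Calls block until the motion is done:
- robot.goto(position, orientation): joint-space move of the TCP to a pose.
- robot.move_straight(position, vel=0.15, attitude=None, contact_N=None): straight line of the TCP; attitude=None keeps the orientation; vel is the mean speed in m/s. With contact_N (N) it stops when the force on the tool has changed by that much, and returns True; else False.
- robot.move_joints(angles): joint-space move.
- robot.grip(opening, strength=None): opening from 0.0 (shut) to 1.0 (fully open); strength is the grip in N (None keeps the last); returns when the fingers have stopped.
- robot.sleep(seconds).
- robot.inverse_kinematics(position, orientation): joint angles nearest the present ones, or None.
- robot.sense(): the state.
- robot.grab_frame(name): name is "scene" or "top"; returns a dict with "image" (400x640x3 uint8, red, green, blue), "range_z" (400x640 float32, m along the optical axis (not along the pixel's ray), 0 where there is no reading), "fx", "fy", "cx", "cy" (pixels), "R" (3x3) and "t" (3): a world point X has camera coordinates R X + t. Camera axes: x right, y down, z forward; pixel columns grow to the right and rows downward; lengths in m; the calibration is good to about 2 mm. A picture is of the moment at which its call begins.
A pose or a line that the arm cannot do raises robot.IKError and nothing moves.
- robot.close_job(): hands the job in; it is judged then, once.
The state is a dict: "t": time; "joint_pos": joint angles; "joint_velocities": joint speeds; "effort": joint torques, N m; "tcp_pos": TCP position; "tcp_rot": TCP orientation; "wrist_force": force on the tool from outside, world axes, zero at the start; "torque": the same for the moment, N m; "opening": opening from 0.0 (shut) to 1.0 (fully open); "gripper_force": force on a finger pad.
Only numpy, scipy, OpenCV 4.12 (cv2) and the standard library are available. Lean on these libraries where they do the work, as an engineer would, in place of code of your own. Each camera call takes 0.05 s, during which the arm holds its last target. There are 200 camera calls.

TASK

Put the four teal screwdrivers back on the bench rack in order of size, the smallest in the cradle at the screw-dish end and the largest at the other end. Lay each one down into its cradle, do not drop it, with the middle of its handle over the middle of the cradle and the blade pointing away from the robot's side, and leave the flux bottle standing where it is.

Things in the scene. Friction and masses are not known exactly. Their poses are not given: they have to be found in the camera images.
- driver_1: The smallest teal screwdriver, 112 mm long: eight-sided handle 72 mm long, 18 mm across flats, then a steel blade 40 mm long, 4 mm thick. Lies on its handle, axis level, 9 mm above the table. Origin on the axis where the blade leaves the handle, x along the axis towards the blade's tip; handle's middle at x = -36 mm. About 27 g, balances in the handle, under 20 mm ahead of its middle.
- driver_2: The second smallest teal screwdriver, 136 mm long: eight-sided handle 78 mm long, 22 mm across flats, then a steel blade 58 mm long, 4.4 mm thick. Lies on its handle, axis level, 11 mm above the table. Origin on the axis where the blade leaves the handle, x along the axis towards the blade's tip; handle's middle at x = -39 mm. About 43 g, balances in the handle, under 20 mm ahead of its middle.
- driver_3: The second largest teal screwdriver, 162 mm long: eight-sided handle 84 mm long, 26 mm across flats, then a steel blade 78 mm long, 5.2 mm thick. Lies on its handle, axis level, 13 mm above the table. Origin on the axis where the blade leaves the handle, x along the axis towards the blade's tip; handle's middle at x = -42 mm. About 67 g, balances in the handle, under 20 mm ahead of its middle.
- driver_4: The largest teal screwdriver, 188 mm long: eight-sided handle 90 mm long, 31 mm across flats, then a steel blade 98 mm long, 6.2 mm thick. Lies on its handle, axis level, 15.5 mm above the table. Origin on the axis where the blade leaves the handle, x along the axis towards the blade's tip; handle's middle at x = -45 mm. About 108 g, balances in the handle, under 20 mm ahead of its middle.
- cradle_a: One of 4 alike cradles in a row on a rail (names not in row order; 58-74 mm apart), fixed: black foot, two orange-lined 90-degree V saddles 8 mm thick at x = -26, +26 mm; 5 mm foot between. 45 mm wide, 36 tall. Origin: underside centre, 8 mm above the table; x across the rail, away from the robot, y along it. V bottom 16 mm above origin; seated handle's axis 28.7, 31.6, 34.4, 37.9 mm (smallest to largest).
- cradle_b: One of 4 alike cradles in a row on a rail (names not in row order; 58-74 mm apart), fixed: black foot, two orange-lined 90-degree V saddles 8 mm thick at x = -26, +26 mm; 5 mm foot between. 45 mm wide, 36 tall. Origin: underside centre, 8 mm above the table; x across the rail, away from the robot, y along it. V bottom 16 mm above origin; seated handle's axis 28.7, 31.6, 34.4, 37.9 mm (smallest to largest).
- cradle_c: One of 4 alike cradles in a row on a rail (names not in row order; 58-74 mm apart), fixed: black foot, two orange-lined 90-degree V saddles 8 mm thick at x = -26, +26 mm; 5 mm foot between. 45 mm wide, 36 tall. Origin: underside centre, 8 mm above the table; x across the rail, away from the robot, y along it. V bottom 16 mm above origin; seated handle's axis 28.7, 31.6, 34.4, 37.9 mm (smallest to largest).
- cradle_d: One of 4 alike cradles in a row on a rail (names not in row order; 58-74 mm apart), fixed: black foot, two orange-lined 90-degree V saddles 8 mm thick at x = -26, +26 mm; 5 mm foot between. 45 mm wide, 36 tall. Origin: underside centre, 8 mm above the table; x across the rail, away from the robot, y along it. V bottom 16 mm above origin; seated handle's axis 28.7, 31.6, 34.4, 37.9 mm (smallest to largest).
- screw_dish: Round shallow steel dish of small dark screws, 64 mm across, 16 mm tall, fixed on the table at one end of the row, about 93 mm beyond the end cradle; a black pot of brass wool of the same width stands at the other end. Origin at the centre of its underside.
- flux_bottle: Small amber bottle with a white conical cap, 33 mm across and 72 mm tall, 60 g, standing loose on the table near the screwdrivers. Origin at the centre of its underside, z up. To be left standing where it is.

How it is judged:
At the end, for the whole second after the job is handed in: By size from the screw dish, each driver lies in its own cradle: handle's middle within 10 mm of the cradle's lengthwise, 8 mm sideways, 6 mm of seated height, axis within 0.15 rad, blade to the cradle's +x; released, at rest. Flux bottle upright, within 30 mm of its start (((x of driver_1 in the frame of cradle_a between 0.026 and 0.046 m and y of driver_1 in the frame of cradle_a between -0.008 and 0.008 m and z of driver_1 in the frame of cradle_a between 0.0227 and 0.0347 m and angle between the x axis of driver_1 and the x axis of cradle_a, either way round below 0.15 rad) or (x of driver_1 in the frame of cradle_b between 0.026 and 0.046 m and y of driver_1 in the frame of cradle_b between -0.008 and 0.008 m and z of driver_1 in the frame of cradle_b between 0.0227 and 0.0347 m and angle between the x axis of driver_1 and the x axis of cradle_b, either way round below 0.15 rad) or (x of driver_1 in the frame of cradle_c between 0.026 and 0.046 m and y of driver_1 in the frame of cradle_c between -0.008 and 0.008 m and z of driver_1 in the frame of cradle_c between 0.0227 and 0.0347 m and angle between the x axis of driver_1 and the x axis of cradle_c, either way round below 0.15 rad) or (x of driver_1 in the frame of cradle_d between 0.026 and 0.046 m and y of driver_1 in the frame of cradle_d between -0.008 and 0.008 m and z of driver_1 in the frame of cradle_d between 0.0227 and 0.0347 m and angle between the x axis of driver_1 and the x axis of cradle_d, either way round below 0.15 rad)) and linear speed of each of driver_1, driver_2, driver_3, driver_4 below 0.02 m/s and ((x of driver_2 in the frame of cradle_a between 0.029 and 0.049 m and y of driver_2 in the frame of cradle_a between -0.008 and 0.008 m and z of driver_2 in the frame of cradle_a between 0.0256 and 0.0376 m and angle between the x axis of driver_2 and the x axis of cradle_a, either way round below 0.15 rad) or (x of driver_2 in the frame of cradle_b between 0.029 and 0.049 m and y of driver_2 in the frame of cradle_b between -0.008 and 0.008 m and z of driver_2 in the frame of cradle_b between 0.0256 and 0.0376 m and angle between the x axis of driver_2 and the x axis of cradle_b, either way round below 0.15 rad) or (x of driver_2 in the frame of cradle_c between 0.029 and 0.049 m and y of driver_2 in the frame of cradle_c between -0.008 and 0.008 m and z of driver_2 in the frame of cradle_c between 0.0256 and 0.0376 m and angle between the x axis of driver_2 and the x axis of cradle_c, either way round below 0.15 rad) or (x of driver_2 in the frame of cradle_d between 0.029 and 0.049 m and y of driver_2 in the frame of cradle_d between -0.008 and 0.008 m and z of driver_2 in the frame of cradle_d between 0.0256 and 0.0376 m and angle between the x axis of driver_2 and the x axis of cradle_d, either way round below 0.15 rad)) and ((x of driver_3 in the frame of cradle_a between 0.032 and 0.052 m and y of driver_3 in the frame of cradle_a between -0.008 and 0.008 m and z of driver_3 in the frame of cradle_a between 0.0284 and 0.0404 m and angle between the x axis of driver_3 and the x axis of cradle_a, either way round below 0.15 rad) or (x of driver_3 in the frame of cradle_b between 0.032 and 0.052 m and y of driver_3 in the frame of cradle_b between -0.008 and 0.008 m and z of driver_3 in the frame of cradle_b between 0.0284 and 0.0404 m and angle between the x axis of driver_3 and the x axis of cradle_b, either way round below 0.15 rad) or (x of driver_3 in the frame of cradle_c between 0.032 and 0.052 m and y of driver_3 in the frame of cradle_c between -0.008 and 0.008 m and z of driver_3 in the frame of cradle_c between 0.0284 and 0.0404 m and angle between the x axis of driver_3 and the x axis of cradle_c, either way round below 0.15 rad) or (x of driver_3 in the frame of cradle_d between 0.032 and 0.052 m and y of driver_3 in the frame of cradle_d between -0.008 and 0.008 m and z of driver_3 in the frame of cradle_d between 0.0284 and 0.0404 m and angle between the x axis of driver_3 and the x axis of cradle_d, either way round below 0.15 rad)) and ((x of driver_4 in the frame of cradle_a between 0.035 and 0.055 m and y of driver_4 in the frame of cradle_a between -0.008 and 0.008 m and z of driver_4 in the frame of cradle_a between 0.0319 and 0.0439 m and angle between the x axis of driver_4 and the x axis of cradle_a, either way round below 0.15 rad) or (x of driver_4 in the frame of cradle_b between 0.035 and 0.055 m and y of driver_4 in the frame of cradle_b between -0.008 and 0.008 m and z of driver_4 in the frame of cradle_b between 0.0319 and 0.0439 m and angle between the x axis of driver_4 and the x axis of cradle_b, either way round below 0.15 rad) or (x of driver_4 in the frame of cradle_c between 0.035 and 0.055 m and y of driver_4 in the frame of cradle_c between -0.008 and 0.008 m and z of driver_4 in the frame of cradle_c between 0.0319 and 0.0439 m and angle between the x axis of driver_4 and the x axis of cradle_c, either way round below 0.15 rad) or (x of driver_4 in the frame of cradle_d between 0.035 and 0.055 m and y of driver_4 in the frame of cradle_d between -0.008 and 0.008 m and z of driver_4 in the frame of cradle_d between 0.0319 and 0.0439 m and angle between the x axis of driver_4 and the x axis of cradle_d, either way round below 0.15 rad)) and horizontal distance between driver_1 and driver_2 below 0.09 m and horizontal distance between driver_2 and driver_3 below 0.09 m and horizontal distance between driver_3 and driver_4 below 0.09 m and horizontal distance between driver_1 and screw_dish below 0.14 m and horizontal distance between driver_4 and screw_dish above 0.2 m and distance of flux_bottle from where it was at the start of the episode below 0.03 m and angle between flux_bottle's own z axis and vertical below 0.2 rad); the robot touches nothing.
It fails at once if the smallest screwdriver is let go more than about 30 mm above its seat (height (world z) of driver_1 above 0.0667 m and contact force between the fingers and driver_1 below 0.01 N).
It fails at once if the second smallest screwdriver is let go more than about 30 mm above its seat (height (world z) of driver_2 above 0.0696 m and contact force between the fingers and driver_2 below 0.01 N).
It fails at once if the second largest screwdriver is let go more than about 30 mm above its seat (height (world z) of driver_3 above 0.0724 m and contact force between the fingers and driver_3 below 0.01 N).
It fails at once if the largest screwdriver is let go more than about 30 mm above its seat (height (world z) of driver_4 above 0.0759 m and contact force between the fingers and driver_4 below 0.01 N).
It fails at once if the flux bottle is knocked over (angle between flux_bottle's own z axis and vertical above 0.6 rad).
It also fails if it takes over 106 s, if anything falls off the work surface, if the arm or the gripper's body presses on something with over 40 N, if the wrist force passes 120 N, or if a joint passes its speed limit or range.

## Working session

There is one attempt and no reset: what is moved stays moved. The work goes in short steps, each a Python script; the robot and the scene stay as the last script left them, time stands still between calls to the robot, and variables do not carry over. Pictures are saved under pics/ and viewed, at most 14 in all, crops included, and the job is handed in when it is done.

```bash
ls; mkdir -p pics
python3 - <<'E'
from plant import robot
import cv2,numpy as np
for n in("scene","top"):
    f=robot.grab_frame(n); cv2.imwrite(f"pics/{n}0.png",f["image"][:,:,::-1])
    np.savez(f"/tmp/{n}0.npz",**f)
    print(n,f["fx"],f["fy"],f["cx"],f["cy"],f["R"].round(3).tolist(),f["t"].round(3))
print(robot.nose_length,robot.sense())
E
```

```text
pics
scene 469.0313958312386 469.0313958312386 318.97481799837294 203.9334778529231 [[0.006, 1.0, 0.006], [0.542, 0.002, -0.841], [-0.84, 0.009, -0.542]] [ 0.058 -0.273  1.46 ]
top 486.8215070793958 486.8215070793958 329.2481741080488 196.84375863496552 [[-0.021, -1.0, 0.016], [-0.995, 0.019, -0.099], [0.098, -0.018, -0.995]] [-0.073  0.578  1.007]
0.011 {'t': 0.1, 'joint_pos': array([-1.36190202,  0.46939167, -0.04858437,  1.53355293,  0.02407716,
        1.14101047, -0.08230711]), 'joint_velocities': array([ 2.33574873e-03, -2.60556865e-03,  1.28770666e-03, -1.92557732e-03,
       -9.37583948e-05,  8.05042710e-04,  1.21622885e-03]), 'effort': array([ 8.00362996e-04, -5.11516035e+01, -4.68416512e-02, -2.38390088e+01,
        1.07986835e-02,  4.35024704e-03, -5.45886024e-06]), 'tcp_pos': array([0.15887114, 0.65552434, 0.24135461]), 'tcp_rot': array([-3.13981528e+00,  4.55640802e-05,  2.90380084e+00]), 'wrist_force': array([ 0.27810493, -0.6671672 , -0.69461155]), 'torque': array([ 0.03018593,  0.00922018, -0.00015886]), 'gripper_force': 0.0, 'opening': 0.9976849106013884}
```

View pics/top0.png

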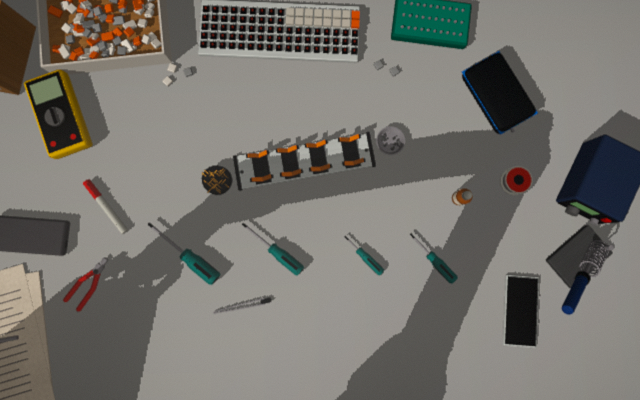

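View pics/scene0.png

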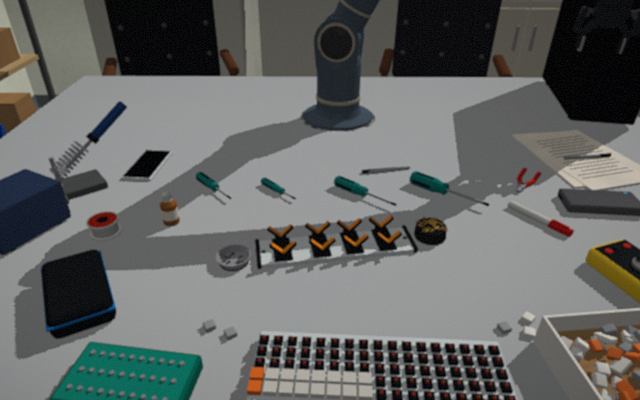

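The top view shows the dish at (391,139), the pot at (216,180), the cradles at about (350,150), (318,156), (290,161) and (261,167), and the bottle at (463,197). The drivers are at (364,254) for D1, (434,256) for D2, (272,248) for D3 and (183,252) for D4, all with blades pointing up-left. The scene view agrees with this layout.

```bash
cat > h.py <<'E'
import numpy as np,cv2
def ray(f,uv,z):
    uv=np.atleast_2d(uv).astype(float); R,t=f["R"],f["t"]
    d=np.c_[(uv[:,0]-f["cx"])/f["fx"],(uv[:,1]-f["cy"])/f["fy"],np.ones(len(uv))]@R
    c=-R.T@t; return c+d*((z-c[2])/d[:,2])[:,None]
def depthpts(f,m):
    v,u=np.nonzero(m&(f["range_z"]>0)); zc=f["range_z"][v,u]
    pc=np.c_[(u-f["cx"])/f["fx"]*zc,(v-f["cy"])/f["fy"]*zc,zc]
    return (pc-f["t"])@f["R"]
def blobs(m,amin,amax):
    n,l,s,c=cv2.connectedComponentsWithStats(m.astype(np.uint8))
    return [(l==i,c[i],s[i,4]) for i in range(1,n) if amin<s[i,4]<amax]
def hsv(f): return cv2.cvtColor(f["image"],cv2.COLOR_RGB2HSV)
H=[.009,.011,.013,.0155]; L=[.072,.078,.084,.090]
def teal(f):
    h=hsv(f); m=(h[...,0]>78)&(h[...,0]<98)&(h[...,1]>110)&(h[...,2]>35)
    return cv2.morphologyEx(m.astype(np.uint8),cv2.MORPH_CLOSE,np.ones((3,3)))>0
def orange(f):
    h=hsv(f); return (h[...,0]>5)&(h[...,0]<22)&(h[...,1]>150)&(h[...,2]>70)
def driver(f,m,z):
    v,u=np.nonzero(m); p=ray(f,np.c_[u,v],z)[:,:2]
    (c,s,a)=cv2.minAreaRect((p*1000).astype(np.float32))
    b=cv2.boxPoints((c,s,a)); e=b[1]-b[0]; g=b[2]-b[1]
    e=e if np.hypot(*e)>np.hypot(*g) else g
    if e[0]<0:e=-e
    return np.array(c)/1000,np.arctan2(e[1],e[0]),sorted(s)
E
python3 - <<'E'
from h import *
for n in("top","scene"):
    f=dict(np.load(f"/tmp/{n}0.npz"));print(n)
    for m,c,a in blobs(teal(f),80,900):
        if n=="top" and c[1]<200 or n=="scene" and c[1]>210: continue
        d=depthpts(f,m); print("teal",c.round(),a,*driver(f,m,.012),"ztop",np.percentile(d[:,2],90).round(4))
    for m,c,a in blobs(orange(f),15,400):
        p=ray(f,c,.036)[0]
        if .55<p[0]<.85 and -.3<p[1]<.3:
            d=depthpts(f,m); print("or",c.round(1),a,p.round(4),"depth",((d.min(0)+d.max(0))/2).round(4),d.mean(0).round(4),"zmax",d[:,2].max().round(4))
f=dict(np.load("/tmp/top0.npz"))
print("dish,pot,bottle",ray(f,[[391,139],[216,180],[463,197]],.015).round(3))
E
```

```text
top
teal [285. 259.] 368 [0.44662555 0.01236207] 0.8421905 [23.31441879272461, 82.18710327148438] ztop 0.0276
teal [370. 261.] 222 [ 0.43871573 -0.16827243] 0.7656048 [13.624998092651367, 70.59877014160156] ztop 0.0198
teal [199. 266.] 492 [0.43584805 0.19580934] 0.8623144 [30.095117568969727, 89.33013916015625] ztop 0.0321
teal [442. 267.] 315 [ 0.42294019 -0.32249875] 0.71569794 [19.239910125732422, 76.51152038574219] ztop 0.0232
or [349.3 138.3] 86 [ 0.7009 -0.1302  0.036 ] depth [ 0.7014 -0.1281  0.0329] [ 0.701  -0.1303  0.0354] zmax 0.0479
or [316.  144.1] 95 [ 0.6895 -0.0587  0.036 ] depth [ 0.6952 -0.0577  0.0227] [ 0.6898 -0.0587  0.0343] zmax 0.0489
or [287.2 149.2] 92 [0.6795 0.0029 0.036 ] depth [0.6804 0.0038 0.0293] [0.6797 0.0029 0.0348] zmax 0.0474
or [257.7 154.4] 90 [0.6695 0.0658 0.036 ] depth [0.6748 0.0662 0.0232] [0.6698 0.066  0.0342] zmax 0.0456
or [352.9 162. ] 83 [ 0.6493 -0.1367  0.036 ] depth [ 0.6499 -0.1374  0.0288] [ 0.6496 -0.1368  0.0342] zmax 0.0476
or [319.9 167.7] 79 [ 0.6384 -0.0662  0.036 ] depth [ 0.6388 -0.0663  0.0302] [ 0.6384 -0.0659  0.0355
[... 1511 characters left out ...]
 -0.1365  0.0366] [ 0.6534 -0.1349  0.0355] zmax 0.0472
or [426.4 229.2] 16 [0.6476 0.1434 0.036 ] depth [0.6363 0.1475 0.0278] [0.6366 0.1467 0.028 ] zmax 0.0296
or [388.3 236.8] 98 [0.6721 0.0672 0.036 ] depth [0.6543 0.0666 0.0301] [0.6688 0.0678 0.0335] zmax 0.0469
or [354.7 240. ] 106 [0.6821 0.0037 0.036 ] depth [0.6633 0.0039 0.0304] [0.6791 0.0039 0.0338] zmax 0.0477
or [321.6 243.2] 112 [ 0.6918 -0.0576  0.036 ] depth [ 0.6724 -0.057   0.0299] [ 0.6886 -0.0576  0.0335] zmax 0.0472
or [282.2 247. ] 118 [ 0.7031 -0.129   0.036 ] depth [ 0.6857 -0.1294  0.03  ] [ 0.7005 -0.1292  0.034 ] zmax 0.0477
dish,pot,bottle [[ 0.702 -0.223  0.015]
 [ 0.619  0.158  0.015]
 [ 0.572 -0.375  0.015]]
```

```bash
cat > act.py <<'E'
from plant import robot
from h import *
PI=np.pi; AH=.004; W=[.018,.022,.026,.031]
SEAT=[.0367,.0396,.0424,.0459]
D={3:((.4358,.1958),.862),2:((.4466,.0124),.842),0:((.4387,-.1683),.766),1:((.4229,-.3225),.716)}
C=[(.676,-.1328),(.6645,-.0611),(.655,.0009),(.6445,.0643)]; CY=.14
def off(p,a): return np.array([p[0]+AH*np.cos(a),p[1]+AH*np.sin(a)])
def tz(i): return max(.0135,H[i])
def st(s):
    x=robot.sense(); print(s,"t%.1f"%x["t"],x["tcp_pos"].round(4),"op %.3f"%x["opening"],"F %.1f"%x["gripper_force"],x["wrist_force"].round(1),flush=True); return x
def pick(i,k):
    (p,a)=D[i]; q=off(p,a); o=[PI,0,a+k]
    robot.grip(min(1,(W[i]+.032)/.085),60)
    robot.goto([*q,.12],o); robot.move_straight([*q,tz(i)],.12); st("down")
    robot.grip(0,60); st("gripped")
    robot.move_straight([*q,.14],.15); st("lifted")
def place(i,k,dx=0,dy=0):
    q=off(C[i],CY)+[dx,dy]; z=SEAT[i]+tz(i)-H[i]; o=[PI,0,CY+k]
    robot.goto([*q,.14],o); robot.move_straight([*q,z+.02],.15); st("above")
    print(robot.move_straight([*q,z-.001],.04,contact_N=6)); st("seated z want %.4f"%z)
def release(i):
    robot.grip((W[i]+.018)/.085); x=st("open"); p=x["tcp_pos"]
    robot.move_straight([p[0],p[1],.14],.15)
E
python3 - <<'E'
from act import *
for k in (0,PI,-PI):
  for i in range(4):
    r=[]
    for q,a,z in((off(*D[i]),D[i][1],tz(i)),(off(C[i],CY),CY,.05),(off(*D[i]),D[i][1],.14)):
        s=robot.inverse_kinematics([*q,z],[PI,0,a+k]); r.append(None if s is None else s.round(2)[[0,3,5,6]].tolist())
    print(k,i,r)
E
```

```text
0 0 [[-0.17, 2.21, 0.52, 0.04], [-0.3, 1.67, 0.9, -0.82], [-0.32, 2.14, 0.78, -0.22]]
0 1 [[-0.09, 2.08, 0.76, 0.56], [-0.43, 1.73, 0.88, -0.9], [-0.24, 2.02, 0.95, 0.37]]
0 2 [[-0.53, 2.26, 0.48, -0.32], [-0.54, 1.76, 0.87, -0.97], [-0.77, 2.19, 0.76, -0.54]]
0 3 [[-0.81, 2.18, 0.5, -0.84], [-0.6, 1.77, 0.83, -1.12], [-0.93, 2.11, 0.77, -1.01]]
3.141592653589793 0 [[0.77, 2.16, 0.58, 2.03], [-0.08, 1.65, 0.82, 2.06], [0.93, 2.07, 0.83, 2.25]]
3.141592653589793 1 [[1.04, 2.02, 0.66, 2.31], [-0.17, 1.71, 0.79, 1.95], [1.19, 1.94, 0.9, 2.45]]
3.141592653589793 2 [[-0.17, 2.24, 0.43, 2.34], [-0.23, 1.74, 0.77, 1.81], [-0.42, 2.17, 0.75, 2.41]]
3.141592653589793 3 [[-0.43, 2.16, 0.49, 1.81], [-0.27, 1.75, 0.76, 1.65], [-0.5, 2.09, 0.77, 1.91]]
-3.141592653589793 0 [[0.77, 2.16, 0.58, 2.03], [-0.08, 1.65, 0.82, 2.06], [0.93, 2.07, 0.83, 2.25]]
-3.141592653589793 1 [[1.04, 2.02, 0.66, 2.31], [-0.17, 1.71, 0.79, 1.95], [1.19, 1.94, 0.9, 2.45]]
-3.141592653589793 2 [[-0.17, 2.24, 0.43, 2.34], [-0.23, 1.74, 0.77, 1.81], [-0.42, 2.17, 0.75, 2.41]]
-3.141592653589793 3 [[-0.43, 2.16, 0.49, 1.81], [-0.27, 1.75, 0.76, 1.65], [-0.5, 2.09, 0.77, 1.91]]
```

k=0 works for every driver and stays clear of the joint limits. Starting with driver 4.

Run:
```python
from act import *
pick(3,0)
f=robot.grab_frame("scene"); cv2.imwrite("pics/s1.png",cv2.resize(f["image"][90:270,300:580,::-1],None,fx=2,fy=2))
```

```text
down t3.5 [0.4389 0.199  0.016 ] op 0.738 F 0.0 [0.4 0.1 0.5]
gripped t3.9 [0.439  0.1991 0.0164] op 0.347 F 59.5 [-0.4 -1.4  5.4]
lifted t4.8 [0.4377 0.1986 0.1393] op 0.347 F 59.3 [-0.8 -0.7 -0.6]
```

View pics/s1.png

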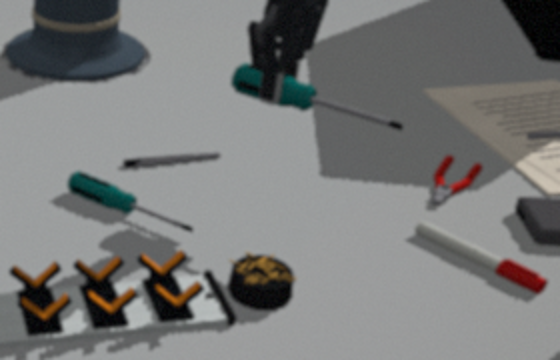

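Driver 4 is held level at mid-handle, around crop (270,85), with its blade intact. Next I place it, then check.

Run:
```python
from act import *
place(3,0)
f=robot.grab_frame("scene"); cv2.imwrite("pics/s2.png",cv2.resize(f["image"][150:290,220:460,::-1],None,fx=3,fy=3))
```

```text
above t6.5 [0.6488 0.0653 0.0666] op 0.344 F 59.3 [ 0.9  0.4 -0.6]
True
seated z want 0.0459 t7.0 [0.6487 0.0639 0.0473] op 0.351 F 59.8 [ 0.2 -1.2  3.1]
```

View pics/s2.png

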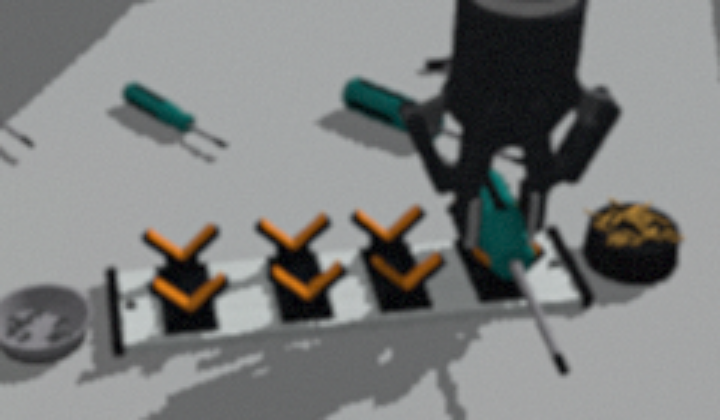

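Driver 4 is in the end cradle beside the pot, crop (505,230), about 1 mm above its seat. I'll release it and check.

```bash
cat >> act.py <<'E'
def check(i,name=None):
    f=robot.grab_frame("top"); z=SEAT[i]
    for m,c,a in blobs(teal(f),60,900):
        p,an,s=driver(f,m,z)
        if np.hypot(*(p-C[i]))<.04:
            d=p-C[i]; c_,s_=np.cos(CY),np.sin(CY)
            print("check",i+1,"mid",p.round(4),"along %.4f side %.4f"%(d[0]*c_+d[1]*s_,-d[0]*s_+d[1]*c_),"ang %.3f"%an,np.round(s,1),"ztop %.4f want %.4f"%(np.percentile(depthpts(f,m)[:,2],90),SEAT[i]+W[i]/2))
    if name: cv2.imwrite(name,cv2.resize(f["image"][100:300,150:480,::-1],None,fx=2.4,fy=2.4,interpolation=cv2.INTER_CUBIC))
E
python3 - <<'E'
from act import *
release(3); q=off(*D[2]); robot.goto([*q,.14],[PI,0,D[2][1]]); st("at")
check(3,"pics/t3.png")
E
```

```text
open t7.4 [0.6479 0.0649 0.0466] op 0.578 F 0.0 [-0.4 -0.8 -0.1]
at t9.0 [0.4507 0.0157 0.1402] op 0.573 F 0.0 [ 0.9 -0.2 -0.4]
check 4 mid [0.6436 0.0625] along -0.0011 side -0.0016 ang 0.132 [30.2 90. ] ztop 0.0623 want 0.0614
```

View pics/t3.png

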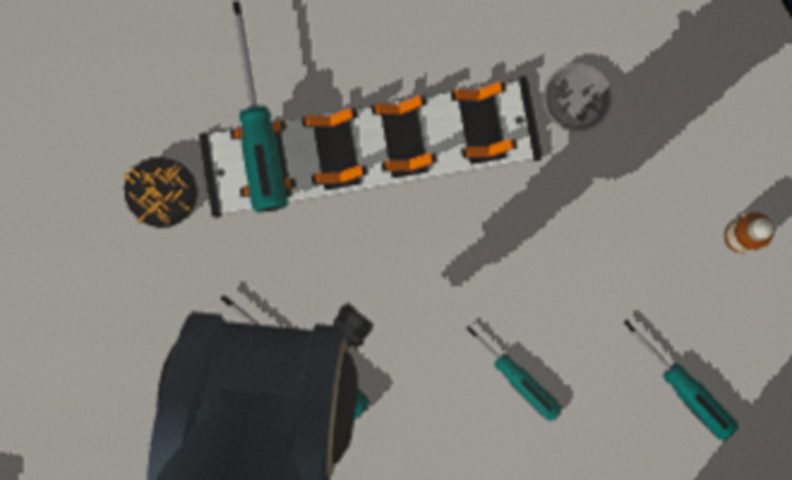

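Driver 4 is seated, crop (263,160): within 2 mm, at the right height, blade pointing away. Driver 3 next.

```bash
cat >> act.py <<'E'
def held(i):
    x=robot.sense(); assert x["gripper_force"]>20 and abs(x["opening"]*.085-W[i])<.005,(x["opening"],x["gripper_force"])
def full(i,k=0):
    pick(i,k); held(i); place(i,k); held(i); release(i)
E
python3 - <<'E'
from act import *
full(2)
q=off(*D[0]); robot.goto([*q,.14],[PI,0,D[0][1]]); check(2); check(3)
E
```

```text
down t10.6 [0.4498 0.0153 0.0141] op 0.683 F 0.0 [-1.   0.4 -0.3]
gripped t11.0 [0.4497 0.0155 0.0143] op 0.285 F 59.0 [-1.3 -0.4  5.7]
lifted t12.0 [0.4485 0.0155 0.1393] op 0.287 F 58.7 [-0.6 -0.5 -0.2]
above t13.5 [0.6593 0.0012 0.0638] op 0.284 F 58.7 [ 0.  -0.3 -0.7]
True
seated z want 0.0429 t14.0 [0.6591 0.0009 0.0439] op 0.289 F 59.0 [ 1.1 -1.7  1.1]
open t14.3 [0.6582 0.0018 0.0434] op 0.516 F 0.0 [-0.  -0.8 -0.4]
check 3 mid [ 6.555e-01 -1.000e-04] along 0.0004 side -0.0011 ang 0.149 [26.  83.4] ztop 0.0566 want 0.0554
check 4 mid [0.6439 0.0625] along -0.0008 side -0.0017 ang 0.155 [30.  90.3] ztop 0.0627 want 0.0614
```

Run:
```python
from act import *
full(0)
full(1)
robot.goto([.5,-.2,.25],[PI,0,CY])
robot.goto([.45,-.3,.3],[PI,0,CY]); robot.sleep(.5)
for i in range(4): check(i,"pics/t5.png" if i==3 else None)
f=robot.grab_frame("scene"); cv2.imwrite("pics/s5.png",cv2.resize(f["image"][150:290,140:460,::-1],None,fx=2.4,fy=2.4,interpolation=cv2.INTER_CUBIC)); st("end")
```

```text
down t17.8 [ 0.4421 -0.1658  0.0141] op 0.586 F 0.0 [ 0.7 -1.3  0.2]
gripped t18.2 [ 0.442  -0.1655  0.0143] op 0.187 F 58.9 [-0.4  0.3  5.2]
lifted t19.2 [ 0.441  -0.1652  0.1393] op 0.189 F 58.6 [-0.  -0.7  0.4]
above t20.8 [ 0.6803 -0.1329  0.0622] op 0.191 F 58.6 [ 2.   0.1 -0.9]
True
seated z want 0.0412 t21.3 [ 0.6799 -0.1318  0.0423] op 0.190 F 59.3 [-0.4  2.1  5. ]
open t21.6 [ 0.6793 -0.1316  0.0413] op 0.425 F 0.0 [-0.1 -0.   0. ]
down t25.0 [ 0.4263 -0.3203  0.014 ] op 0.631 F 0.0 [-0.3  0.6 -0.5]
gripped t25.4 [ 0.4264 -0.3201  0.0143] op 0.236 F 59.0 [-1.   1.3  6.1]
lifted t26.4 [ 0.4254 -0.3193  0.1392] op 0.237 F 58.7 [ 1.2  0.  -1. ]
above t28.4 [ 0.6689 -0.0614  0.0628] op 0.242 F 58.7 [ 0.6  0.2 -0.5]
True
seated z want 0.0421 t28.9 [ 0.6685 -0.0606  0.0431] op 0.238 F 59.4 [-0.6  0.1  4.5]
open t29.2 [ 0.6678 -0.0602  0.0421] op 0.470 F 0.0 [-1.1 -0.1 -1. ]
check 1 mid [ 0.6768 -0.1328] along 0.0008 side -0.0001 ang 0.154 [18.6 71.8] ztop 0.0474 want 0.0457
check 2 mid [ 0.6657 -0.0616] along 0.0011 side -0.0006 ang 0.144 [22.  77.5] ztop 0.0521 want 0.0506
check 3 mid [ 6.555e-01 -1.000e-04] along 0.0004 side -0.0011 ang 0.149 [26.  83.4] ztop 0.0565 want 0.0554
check 4 mid [0.6438 0.0625] along -0.0009 side -0.0017 ang 0.139 [30.3 90.3] ztop 0.0624 want 0.0614
end t32.2 [ 0.45 -0.3   0.3 ] op 0.472 F 0.0 [ 0.3 -0.1  0.1]
```

View pics/t5.png

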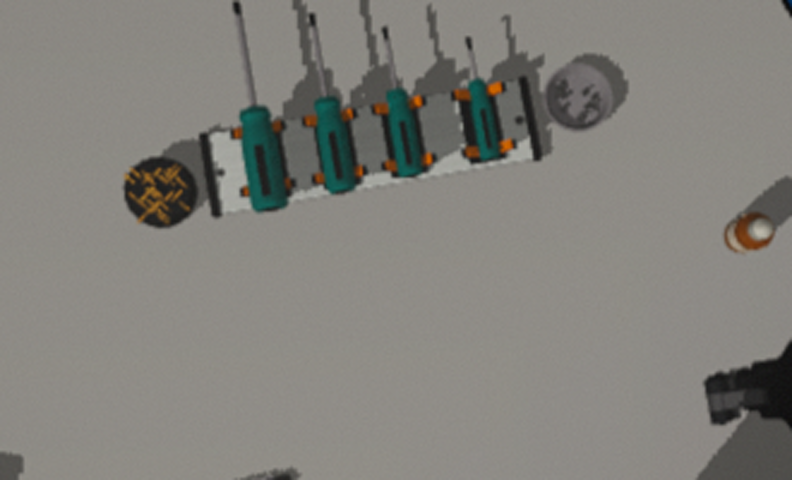

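View pics/s5.png

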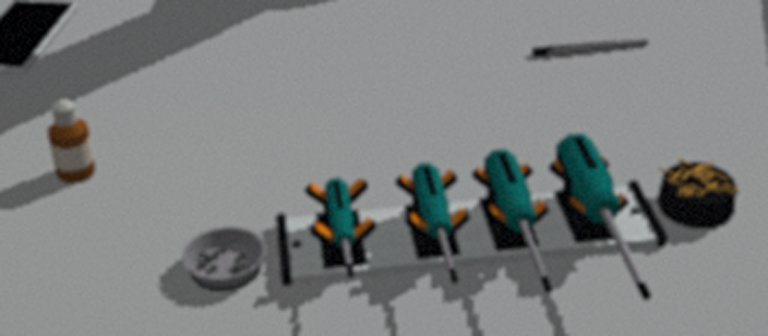

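All four drivers are seated in size order from the dish, at top crop (483,120), (405,130), (335,145) and (263,160), with blades pointing away. The bottle is still standing where it was at (752,232).

```bash
python3 -c "
from plant import robot
print(robot.close_job())"
```

```text
the job is handed in; nothing more can be done
None
```

The job is handed in at about 32 s of the 106 s allowed: all four drivers lie in their cradles in size order from the screw dish, each measured within 2 mm of its cradle's middle with the blade pointing away, and the flux bottle still stands where it was; the hand-in returned no verdict.

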